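# Feel along the moulding of a relief painting

## Task

Check the curved wooden moulding on the painted panel by touch: with the gripper closed and pointing down, run the fingertips lightly along its top from the end beside the yellow pot to the end beside the red pot, passing over all seven white dots in turn, without forcing it down. Finish with the fingertips still resting lightly on the last dot and stay there. The paint on the panel is wet, so touch nothing but the moulding, and leave the pots, jar, brush, tape and bottles where they stand.

Things in the scene. Friction and masses are not known exactly. Their poses are not given: they have to be found in the camera images.
- panel: flat painted panel, fixed to the table, 180 x 300 x 18 mm (x, y, z); origin at the centre of its underside, x and y along its short and long sides, z up. Its top face, 18 mm over the table, is wet paint in several colours: not to be touched
- wet_paint: the painted slab of the panel (same place and axes as panel, origin at the centre of its underside, 180 x 300 x 18 mm), wet: not to be touched; the moulding does not belong to it
- moulding: S-shaped brown wooden bar on the panel, round, 18 mm wide, crest 36 mm above the table (18 over the wet paint); origin at the centre of the panel's top face, axes as the panel's. Crest: x = 30 mm * sin(pi*(y+120)/120), y from -120 to 120 mm. Lies on soft foam: the whole bar sinks straight down under the finger, from about 0.5 N, then 1 mm per 0.9 N, bottoms at 12 mm and springs back
- dot0 (a point): point on the moulding's crest at the centre of a white dot 11 mm across; number 0 of a row of seven, 0 to 6 from the panel's -y end to its +y end, each 40 mm on in the panel's y; dots 0 and 6 are at the two ends; sinks with the moulding
- dot1 (a point): point on the moulding's crest at the centre of a white dot 11 mm across; number 1 of a row of seven, 0 to 6 from the panel's -y end to its +y end, each 40 mm on in the panel's y; dots 0 and 6 are at the two ends; sinks with the moulding
- dot2 (a point): point on the moulding's crest at the centre of a white dot 11 mm across; number 2 of a row of seven, 0 to 6 from the panel's -y end to its +y end, each 40 mm on in the panel's y; dots 0 and 6 are at the two ends; sinks with the moulding
- dot3 (a point): point on the moulding's crest at the centre of a white dot 11 mm across; number 3 of a row of seven, 0 to 6 from the panel's -y end to its +y end, each 40 mm on in the panel's y; dots 0 and 6 are at the two ends; sinks with the moulding
- dot4 (a point): point on the moulding's crest at the centre of a white dot 11 mm across; number 4 of a row of seven, 0 to 6 from the panel's -y end to its +y end, each 40 mm on in the panel's y; dots 0 and 6 are at the two ends; sinks with the moulding
- dot5 (a point): point on the moulding's crest at the centre of a white dot 11 mm across; number 5 of a row of seven, 0 to 6 from the panel's -y end to its +y end, each 40 mm on in the panel's y; dots 0 and 6 are at the two ends; sinks with the moulding
- dot6 (a point): point on the moulding's crest at the centre of a white dot 11 mm across; number 6 of a row of seven, 0 to 6 from the panel's -y end to its +y end, each 40 mm on in the panel's y; dots 0 and 6 are at the two ends; sinks with the moulding
- yellow_pot: loose small yellow paint pot with a lid, 47 mm across, 50 mm high, standing on the table about 65 mm beyond one end of the moulding, the end to start from (either end, so compare it with dots 0 and 6); origin at the centre of its underside
- red_pot: loose small red paint pot, same size, about 65 mm beyond the other end of the moulding, the end to finish at; origin at the centre of its underside
- jar: loose dark green paint jar with a black lid, 64 mm across, 70 mm high, beside the panel's far long side; origin at the centre of its underside; leave alone
- brush: loose paint brush about 200 mm long, lying beside the panel's near long side, about parallel to it; origin about mid-length, underneath; leave alone
- tape: loose roll of blue tape, 96 mm across, 24 mm high, lying flat on the table to the robot's right; origin at the centre of its underside; leave alone
- white_bottle: loose white bottle, 60 mm across, 170 mm high, right of the panel; origin at the centre of its underside; leave alone
- blue_bottle: loose blue bottle, 60 mm across, 150 mm high, left of the panel; origin at the centre of its underside; leave alone
Not all that is in view belongs to the job. Of the things that look like the yellow_pot, take the one that is nearest to the robot's base at the start.

How it is judged:
On the way, in this order (a step that is already met when the one before it is completed fails the run):
1. the fingertips touch the moulding at the first (at the yellow pot's end) dot (contact force between the fingers and moulding above 0.2 N and ((horizontal distance between yellow_pot and dot0 below 0.12 m and horizontal distance between the grasp point and dot0 below 0.015 m) or (horizontal distance between yellow_pot and dot6 below 0.12 m and horizontal distance between the grasp point and dot6 below 0.015 m))), for 0.05 s.
2. the fingertips touch the moulding at the second dot (contact force between the fingers and moulding above 0.2 N and ((horizontal distance between yellow_pot and dot0 below 0.12 m and horizontal distance between the grasp point and dot1 below 0.015 m) or (horizontal distance between yellow_pot and dot6 below 0.12 m and horizontal distance between the grasp point and dot5 below 0.015 m))), for 0.05 s.
3. the fingertips touch the moulding at the third dot (contact force between the fingers and moulding above 0.2 N and ((horizontal distance between yellow_pot and dot0 below 0.12 m and horizontal distance between the grasp point and dot2 below 0.015 m) or (horizontal distance between yellow_pot and dot6 below 0.12 m and horizontal distance between the grasp point and dot4 below 0.015 m))), for 0.05 s.
4. the fingertips touch the moulding at the fourth dot (contact force between the fingers and moulding above 0.2 N and ((horizontal distance between yellow_pot and dot0 below 0.12 m and horizontal distance between the grasp point and dot3 below 0.015 m) or (horizontal distance between yellow_pot and dot6 below 0.12 m and horizontal distance between the grasp point and dot3 below 0.015 m))), for 0.05 s.
5. the fingertips touch the moulding at the fifth dot (contact force between the fingers and moulding above 0.2 N and ((horizontal distance between yellow_pot and dot0 below 0.12 m and horizontal distance between the grasp point and dot4 below 0.015 m) or (horizontal distance between yellow_pot and dot6 below 0.12 m and horizontal distance between the grasp point and dot2 below 0.015 m))), for 0.05 s.
6. the fingertips touch the moulding at the sixth dot (contact force between the fingers and moulding above 0.2 N and ((horizontal distance between yellow_pot and dot0 below 0.12 m and horizontal distance between the grasp point and dot5 below 0.015 m) or (horizontal distance between yellow_pot and dot6 below 0.12 m and horizontal distance between the grasp point and dot1 below 0.015 m))), for 0.05 s.
7. the fingertips touch the moulding at the last (at the red pot's end) dot (contact force between the fingers and moulding above 0.2 N and ((horizontal distance between yellow_pot and dot0 below 0.12 m and horizontal distance between the grasp point and dot6 below 0.015 m) or (horizontal distance between yellow_pot and dot6 below 0.12 m and horizontal distance between the grasp point and dot0 below 0.015 m))), for 0.05 s.
At the end, for the whole second after the job is handed in: the fingertips rest on the moulding (more than 0.2 N) with the TCP within 15 mm, seen from above, of the last dot, the one at the red pot's end; the moulding is pressed down less than 9 mm; pots, jar, brush, tape and bottles are within 20 mm of where they started (all of step 7 and distance of dot3 from where it was at the start of the episode below 0.009 m and distance of each of yellow_pot, red_pot, jar, brush, tape, white_bottle, blue_bottle from where it was at the start of the episode below 0.02 m); the arm keeps its last pose, push and grip.
It fails at once if the moulding is forced down by 9 mm or more (distance of dot3 from where it was at the start of the episode above 0.009 m).
It fails at once if the robot touches the wet panel (contact force between any of the fingers, the arm and wet_paint above 0.5 N).
It fails at once if a pot, the jar, the brush, the tape or a bottle is pushed, lifted or carried 20 mm or more (distance of any of yellow_pot, red_pot, jar, brush, tape, white_bottle, blue_bottle from where it was at the start of the episode above 0.02 m).
It fails at once if a pot, the jar or a bottle is tipped over (angle between any of yellow_pot, red_pot, jar, white_bottle, blue_bottle's own z axis and vertical above 0.35 rad).
It also fails if it takes over 45 s, if anything falls off the work surface, if the arm or the gripper's body presses on something with over 40 N, if the wrist force passes 120 N, or if a joint passes its speed limit or range.

## Robot

A 7-joint arm with a two-finger parallel gripper is mounted at the origin on the work surface. World frame = base frame: x ahead of the robot, y to its left, z up, the work surface at z = 0. Lengths are in m, angles in rad, forces in N, time in s.
With the tool pointing down it reaches from about 0.4 to 0.85 m from the base axis. Payload 4.5 kg.
Tool frame: the origin (TCP) lies between the finger pads, 19 mm behind the fingertips; this is the grasp point; z points along the fingers, y is the line along which they close (so a half turn about z gives the same grasp; the last joint's range is limited). The gripper opens to 88 mm and grips with 3 to 60 N. Pads are 18 mm wide; open, the fingers measure 123 mm over their backs; the gripper's body (75 mm by 187 mm) begins 45 mm behind the grasp point.
Start: joints at [1.238, 0.689, -0.195, 1.565, 0.157, 0.902, -0.215], TCP at [0.224, -0.583, 0.257] pointing down, gripper open.
Joint ranges: [-3.01, 3.01], [-0.46, 2.08], [-1.47, 1.51], [0.13, 2.56], [-1, 4.14], [0.04, 2.09], [-2.66, 2.66]. Speed limits (rad/s): [2.57, 2.57, 3.14, 3.14, 3.14, 3.14, 3.14].

## Interface

Orientations are given as a unit quaternion [x, y, z, w].
In Python, from plant import * gives the robot as it stands. The module is installed in compiled form; this text tells all that it offers.
- The arm moves only by the shell command python3 -m jog 'ROWS' [OPENING] [FORCE]. ROWS is JSON, a list that holds one entry, the list of rows, each a list of 6 numbers: the shift along the tool's x, y, z in m, then the turn, a rotation vector about the tool's x, y, z in rad. In form: [[[dx, dy, dz, ax, ay, az], ...]]. A call has 1 to 12 rows; each row shifts and turns the commanded pose from where the row before left it, along the tool's axes as they then stand; what a row does not reach is not made up. A row lasts 1/8 s, in which the tool goes at most 62.5 mm and 10.7 degrees, less where a joint would pass 70% of its speed; a pose out of reach is approached as far as the arm can. A call with a gripper value outside its range is refused whole. OPENING is the finger opening in m, from 0 to 0.0881, set as the call begins (- or left out, the last holds). The fingers move at their own pace and stop on an object; FORCE is the grip in N (left out, the last holds). Time passes only in rows, so rows that do not move let the fingers close. It gives the time, the measured TCP pose, the force, the opening and the grip force at its end, in the units of the state.
- get_state(): the state, without advancing time (a new reading comes with each control period).
- snapshot(name): name is "scene" or "top"; returns a dict with "frame" (420x560x3 uint8, red, green, blue), "mtx" (3x3 intrinsics, pixels), "xyz" and "orientation" of the camera in the world. Camera axes: x right, y down, z forward; pixel columns grow to the right and rows downward; lengths in m; the calibration is good to about 2 mm. A picture is of the moment at which its call begins. There is no depth.
- finish_job(): hands the job in; it is judged then, once.
The state is a dict: "clock": time; "q": joint angles; "qd": joint speeds; "joint_torque": joint torques, N m; "tool_pos": TCP position; "eef_rot": TCP orientation; "contact_force": force on the tool from outside, world axes, zero at the start; "moment": the same for the moment, N m; "opening": opening from 0.0 (shut) to 1.0 (fully open); "finger_force": force on a finger pad.
Only numpy, scipy, OpenCV 4.12 (cv2) and the standard library are available. Lean on these libraries where they do the work, as an engineer would, in place of code of your own. Each camera call takes 0.05 s, during which the arm holds its last target. There are 200 camera calls.

## Working session

There is one attempt and no reset: what is moved stays moved. The work goes in short steps, Python scripts to look and compute and a shell command to move; the robot and the scene stay as the last step left them, time stands still between calls to the robot, and variables do not carry over. Pictures are saved under pics/ and viewed, at most 10 in all, crops included, and the job is handed in when it is done.

```bash
mkdir -p pics; python3 - <<'E'
from plant import *
import cv2,numpy as np,pickle
d={}
for n in("scene","top"):
    s=snapshot(n);d[n]=s;cv2.imwrite(f"pics/{n}0.png",s["frame"][:,:,::-1]);print(n,s["mtx"],s["xyz"],s["orientation"])
pickle.dump(d,open("s0.pkl","wb"))
s=get_state();print(s["clock"],s["tool_pos"],s["eef_rot"],s["contact_force"])
E
```

```text
scene [[406.20999559   0.         283.86155876]
 [  0.         406.20999559 212.2922999 ]
 [  0.           0.           1.        ]] [1.55899643 0.05258973 0.65401539] [ 0.60556751  0.62618951 -0.35332294 -0.34108296]
top [[465.64151832   0.         277.5672559 ]
 [  0.         465.64151832 208.01754735]
 [  0.           0.           1.        ]] [0.4782962  0.01951305 1.24215044] [ 0.70942623 -0.70312758  0.0347607  -0.03343239]
0.1 [ 0.22392296 -0.5829271   0.25669428] [ 9.83222317e-01  1.82409365e-01 -2.04479583e-04 -8.11271254e-04] [-0.01541561  0.03887932 -0.46259624]
```

View pics/top0.png

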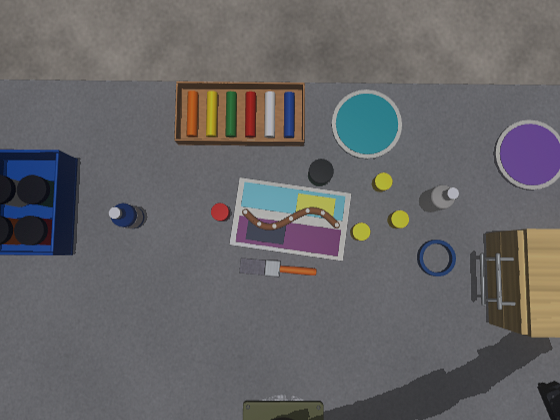

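View pics/scene0.png

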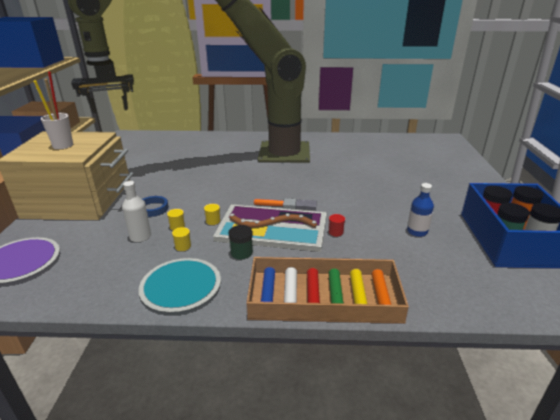

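Top view: the yellow pots are at (361,232), (383,182) and (400,219). The one nearest the base (about (283,410)) is (361,232), just beyond the right end of the moulding. The red pot is at (220,212) by the left end, and the dots run from (337,225) to (245,211). The scene view agrees: one yellow pot at (212,214) by the panel and the red one at (337,226).

```bash
cat > h.py <<'E'
import cv2,numpy as np,pickle
from scipy.spatial.transform import Rotation as R
def ray(s,uv,z):
    d=R.from_quat(s["orientation"]).apply(np.linalg.inv(s["mtx"])@[uv[0],uv[1],1]);c=np.array(s["xyz"])
    return c+d*(z-c[2])/d[2]
def proj(s,p):
    q=s["mtx"]@R.from_quat(s["orientation"]).inv().apply(np.array(p)-s["xyz"]);return q[:2]/q[2]
E
python3 - <<'E'
from h import *
d=pickle.load(open("s0.pkl","rb"));s=d["top"];f=s["frame"]
x0,y0,x1,y1=225,170,375,270
K=5
c=cv2.resize(f[y0:y1,x0:x1],None,fx=K,fy=K,interpolation=cv2.INTER_CUBIC)
cv2.imwrite("pics/crop.png",c[:,:,::-1])
hsv=cv2.cvtColor(f,cv2.COLOR_RGB2HSV)
for (u,v) in [(361,232),(383,182),(400,219),(220,212)]:
    m=np.zeros(f.shape[:2],np.uint8);m[v-14:v+14,u-14:u+14]=(hsv[v-14:v+14,u-14:u+14,1]>150)
    n,l,st,ce=cv2.connectedComponentsWithStats(m);i=1+st[1:,4].argmax();p=ray(s,ce[i],.05)
    print("pot",ce[i],p,np.hypot(*p[:2]),st[i])
# panel crop: local brightness of dots, subpixel centroids
g=f[y0:y1,x0:x1].astype(float).min(2)
m=((g>135)).astype(np.uint8)
n,l,st,ce=cv2.connectedComponentsWithStats(m)
for i in range(1,n):
    if st[i,4]<60:
        w=(cv2.dilate((l==i).astype(np.uint8),np.ones((3,3)))>0)*np.clip(g-90,0,None);yy,xx=np.indices(w.shape)
        u=np.array([(w*xx).sum(),(w*yy).sum()])/w.sum()+[x0,y0];print(u,st[i,4],ray(s,u,.036).round(4))
E
```

```text
pot [360.84897959 231.17959184] [ 0.53601317 -0.19601534  0.05      ] 0.5707294772595587 [353 223  17  17 245]
pot [382.97095436 181.26970954] [ 0.66568411 -0.25437547  0.05      ] 0.7126304861631856 [375 173  17  18 241]
pot [399.35080645 218.91129032] [ 0.56839835 -0.29518831  0.05      ] 0.6404785836756784 [391 211  18  17 248]
pot [219.54771784 211.65560166] [0.582941   0.16677384 0.05      ] 0.6063280695925511 [211 203  18  18 241]
[299.44174757 192.79126214] 2 [ 0.6355 -0.039   0.036 ]
[306.49056604 193.8254717 ] 2 [ 0.6329 -0.0574  0.036 ]
[313.43  194.815] 2 [ 0.6305 -0.0755  0.036 ]
[320.42268041 195.82474227] 2 [ 0.628  -0.0938  0.036 ]
[327.42857143 196.83597884] 2 [ 0.6255 -0.1121  0.036 ]
[307.2107438  210.18904959] 11 [ 0.5901 -0.0594  0.036 ]
[244.77952756 211.30807087] 12 [0.5857 0.1029 0.036 ]
[322.34207765 212.3683106 ] 13 [ 0.5847 -0.0988  0.036 ]
[290.47439127 217.91015953] 15 [ 0.5695 -0.016   0.036 ]
[258.67909715 223.37389598] 13 [0.5546 0.0664 0.036 ]
[273.89207259 225.59789876] 12 [0.5492 0.0269 0.036 ]
```

View pics/crop.png

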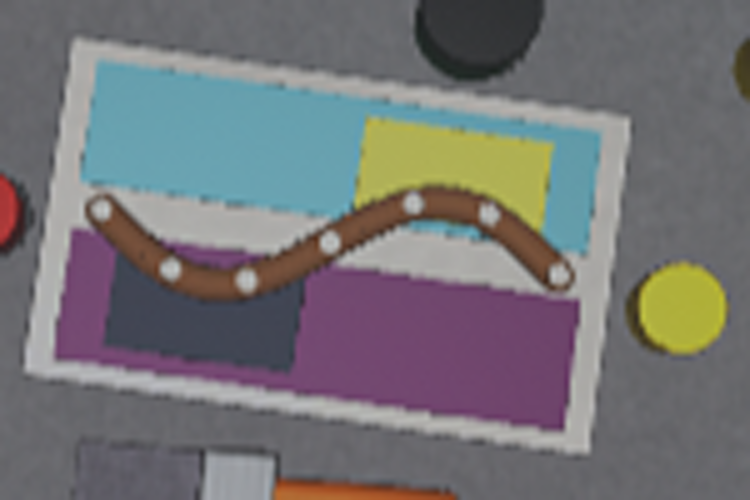

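The crop confirms it. The start dot is at pixel (337,225), next to the yellow pot at (361,231), and the last dot is at (245,211), next to the red pot. The end-to-end span is 0.240 m, as it should be. From that, panel +y is about (0.135, 0.991), centre (0.5695,-0.016), start dot0 about (0.553,-0.135). The first move closes the gripper and clears the cabinet.

```bash
python3 -m jog '[[[0.014,-0.037,-0.01,0,0,0],[0.014,-0.037,-0.01,0,0,0],[0.014,-0.037,0,0,0,0],[0,0,0,0,0,0.1],[0,0,0,0,0,0.1],[0,0,0,0,0,0.1],[0,0,0,0,0,0.1],[0,0,0,0,0,0.1],[0,0,0,0,0,0]]]' 0 10
cat > w.py <<'E'
from h import *
from plant import *
c=np.array([.5695,-.016]);u=np.array([.0324,.2379]);u/=np.hypot(*u);n=np.array([u[1],-u[0]])
s=get_state();r=R.from_quat(s["eef_rot"]);p=np.array(s["tool_pos"])
print("panel xy mm",((p[:2]-c)@n*1e3).round(1),((p[:2]-c)@u*1e3).round(1),"z",p[2].round(4),"F",np.round(s["contact_force"],2),"t",s["clock"],"open",s["opening"])
t=np.r_[c-.12*u,.10]
print("to start above, tool",r.inv().apply(t-p).round(4),"turn",(r.inv()*R.from_matrix(np.c_[np.r_[n,0],np.r_[-u,0],[0,0,-1]])).as_rotvec().round(4))
E
python3 w.py
```

```text
clock: 1.23
tool_pos: [0.2235, -0.4645, 0.2772]
eef_rot: [0.998, -0.066, -0.0, -0.0]
contact_force: [-0.4, 0.6, -0.7]
opening: 0.011
finger_force: 0.0
panel xy mm -282.3 -491.1 z 0.2772 F [-0.38  0.56 -0.7 ] t 1.225 open 0.011310195225362765
to start above, tool [ 0.2836 -0.3701  0.1772] turn [-0.0004  0.0006  0.0034]
```

```bash
python3 -m jog '[[[0.028,-0.037,0,0,0,0],[0.028,-0.037,0,0,0,0],[0.028,-0.037,0,0,0,0],[0.028,-0.037,0,0,0,0],[0.028,-0.037,0,0,0,0],[0.028,-0.037,0,0,0,0],[0.028,-0.037,0.01,0,0,0],[0.028,-0.037,0.03,0,0,0],[0.028,-0.037,0.03,0,0,0],[0.03,-0.037,0.04,0,0,0],[0,0,0.04,0,0,0],[0,0,0,0,0,0]]]' >/dev/null; python3 w.py
```

```text
panel xy mm -3.3 -120.1 z 0.1248 F [ 0.16  0.36 -0.  ] t 2.725 open 0.0060111471114047636
to start above, tool [ 0.0035 -0.0001  0.0247] turn [-0.0005  0.0069  0.0047]
```

```bash
python3 -m jog '[[[0.003,0,0.02,0,0.006,0.004],[0,0,0.02,0,0,0],[0,0,0.01,0,0,0],[0,0,0,0,0,0],[0,0,0,0,0,0]]]' >/dev/null; python3 w.py; python3 - <<'E'
from h import *
from plant import *
c=np.array([.5695,-.016]);u=np.array([.0324,.2379]);u/=np.hypot(*u);n=np.array([u[1],-u[0]])
ims=[]
for k,b in(("scene",(200,180,350,260)),("top",(225,170,375,250))):
    s=snapshot(k);im=np.ascontiguousarray(s["frame"][b[1]:b[3],b[0]:b[2],::-1]);im=cv2.resize(im,None,fx=4,fy=4,interpolation=cv2.INTER_CUBIC)
    for i in range(7):
        y=-.12+.04*i;x=.03*np.sin(np.pi*(y+.12)/.12)
        q=(proj(s,np.r_[c+n*x+u*y,.036])-b[:2]+.5)*4
        cv2.circle(im,tuple(int(a) for a in q),3,(0,255,0),1)
    ims.append(im)
cv2.imwrite("pics/near.png",np.vstack(ims)[:600])
E
```

```text
panel xy mm 2.7 -121.1 z 0.0785 F [-0.23  0.61  0.01] t 3.35 open 0.0028889860340633694
to start above, tool [-0.0026 -0.0011 -0.0215] turn [ 0.0002 -0.0076 -0.0021]
```

View pics/near.png

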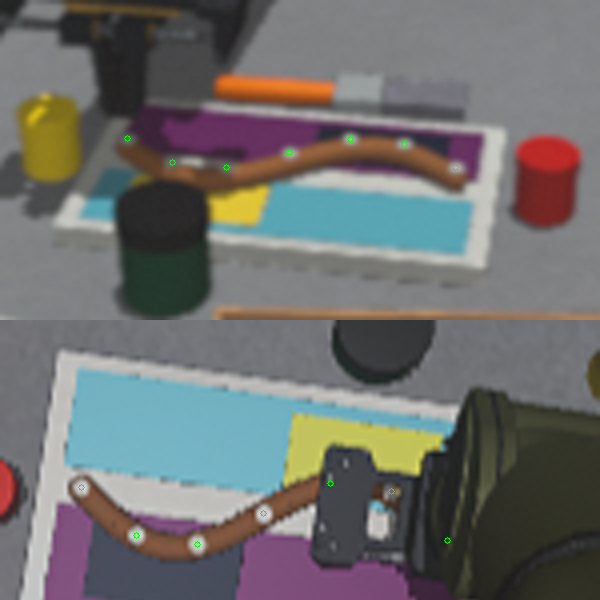

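The projected dots (green) land on the white dots in both views. The fingertips are above the start dot, and the jar and pots are clear. Now descending.

```bash
python3 -m jog '[[[-0.001,0,0.008,0,-0.004,0],[0,0,0.007,0,0,0],[0,0,0.004,0,0,0],[0,0,0,0,0,0],[0,0,0,0,0,0]]]' >/dev/null; python3 w.py;python3 -m jog '[[[0,0,0,0,0,0],[0,0,0,0,0,0]]]' >/dev/null; python3 w.py
```

```text
panel xy mm 1.3 -120.7 z 0.0584 F [-0.05  0.65 -0.1 ] t 4.075 open 0.0033815753581599483
to start above, tool [-0.0012 -0.0007 -0.0416] turn [ 0.0001 -0.0022 -0.0018]
panel xy mm 1.4 -120.7 z 0.0586 F [ 0.29 -0.57 -0.1 ] t 4.325 open 0.002549949008062671
to start above, tool [-0.0013 -0.0007 -0.0414] turn [ 0.0001 -0.0024 -0.0018]
```

```bash
for i in 1 2 ; do python3 -m jog '[[[0,0,0.001,0,0,0],[0,0,0.001,0,0,0],[0,0,0,0,0,0]]]' >/dev/null; python3 w.py|head -1;done
```

```text
panel xy mm 1.2 -120.7 z 0.0563 F [ 0.53 -0.38  0.32] t 4.7 open 0.005303784847597229
panel xy mm 1.3 -120.7 z 0.0544 F [-1.46  0.82  0.46] t 5.075 open 0.004179426547804282
```

```bash
for i in 1 2 ; do python3 -m jog '[[[0,0,0.001,0,0,0],[0,0,0,0,0,0],[0,0,0,0,0,0]]]' >/dev/null; python3 w.py|head -1;done
```

```text
panel xy mm 1.3 -120.7 z 0.0535 F [-0.55 -0.45  1.44] t 5.45 open 0.009038711764453224
panel xy mm 1.3 -120.8 z 0.0525 F [-1.19  0.16  4.13] t 5.825 open 0.004715653538190217
```

Contact at about 3 N with roughly 3 mm of sink. Sweeping in 10 mm panel-y steps, checking after each section.

```bash
python3 -m jog '[[[0.0035,-0.0045,0,0,0,0],[0.003,-0.005,0,0,0,0],[0.0035,-0.005,0,0,0,0],[0.0035,-0.005,0,0,0,0],[0.003,-0.005,0,0,0,0],[0.003,-0.005,0,0,0,0],[0.0025,-0.005,0,0,0,0],[0.0025,-0.005,0,0,0,0],[0,0,0,0,0,0],[0,0,0,0,0,0]]]' >/dev/null; python3 w.py
```

```text
panel xy mm 26.5 -80.0 z 0.0526 F [0.02 2.8  2.89] t 7.075 open 0.006739015936932839
to start above, tool [-0.0263  0.04   -0.0476] turn [-0.0015 -0.0034 -0.001 ]
```

```bash
python3 -m jog '[[[0.0015,-0.005,0,0,0,0],[0.001,-0.005,0,0,0,0],[0.0005,-0.005,0,0,0,0],[0.0005,-0.005,0,0,0,0],[-0.0005,-0.005,0,0,0,0],[-0.0005,-0.005,0,0,0,0],[-0.0015,-0.005,0,0,0,0],[-0.0015,-0.005,0,0,0,0],[0,0,0,0,0,0],[0,0,0,0,0,0]]]' >/dev/null; python3 w.py
```

```text
panel xy mm 25.2 -40.0 z 0.0524 F [0.32 1.55 2.66] t 8.325 open 0.004998714332105056
to start above, tool [-0.025   0.08   -0.0478] turn [-0.0015 -0.0016 -0.0009]
```

```bash
python3 -m jog '[[[-0.002,-0.005,0,0,0,0],[-0.002,-0.005,0,0,0,0],[-0.003,-0.005,0,0,0,0],[-0.003,-0.005,0,0,0,0],[-0.0035,-0.005,0,0,0,0],[-0.0035,-0.005,0,0,0,0],[-0.004,-0.005,0,0,0,0],[-0.004,-0.005,0,0,0,0],[0,0,0,0,0,0],[0,0,0,0,0,0]]]' >/dev/null; python3 w.py
```

```text
panel xy mm -0.4 0.0 z 0.0522 F [-0.74  1.75  2.48] t 9.575 open 0.005626805741089142
to start above, tool [ 0.0005  0.12   -0.0479] turn [-0.0013 -0.0002 -0.0007]
```

```bash
python3 -m jog '[[[-0.004,-0.005,0,0,0,0],[-0.004,-0.005,0,0,0,0],[-0.0035,-0.005,0,0,0,0],[-0.0035,-0.005,0,0,0,0],[-0.003,-0.005,0,0,0,0],[-0.003,-0.005,0,0,0,0],[-0.0025,-0.005,0,0,0,0],[-0.002,-0.005,0,0,0,0],[0,0,0,0,0,0],[0,0,0,0,0,0]]]' >/dev/null; python3 w.py
```

```text
panel xy mm -25.6 40.0 z 0.0523 F [-0.47  1.54  3.34] t 10.825 open 0.003439535961760654
to start above, tool [ 0.0258  0.1599 -0.0479] turn [-0.0012 -0.0008 -0.0008]
```

```bash
python3 -m jog '[[[-0.0015,-0.005,0,0,0,0],[-0.0015,-0.005,0,0,0,0],[-0.0005,-0.005,0,0,0,0],[-0.0005,-0.005,0,0,0,0],[0.0005,-0.005,0,0,0,0],[0.0005,-0.005,0,0,0,0],[0.001,-0.005,0,0,0,0],[0.0015,-0.005,0,0,0,0],[0,0,0,0,0,0],[0,0,0,0,0,0]]]' >/dev/null; python3 w.py
```

```text
panel xy mm -25.3 80.1 z 0.0524 F [-0.14  0.75  2.86] t 12.075 open 0.0055044713000893235
to start above, tool [ 0.0255  0.2    -0.0478] turn [-0.0015 -0.0025 -0.0008]
```

```bash
python3 -m jog '[[[0.0025,-0.005,0,0,0,0],[0.0025,-0.005,0,0,0,0],[0.003,-0.005,0,0,0,0],[0.003,-0.005,0,0,0,0],[0.0035,-0.005,0,0,0,0],[0.0035,-0.005,0,0,0,0],[0.0035,-0.0045,0,0,0,0],[0.0035,-0.0045,0,0,0,0],[0,0,0,0,0,0],[0,0,0,0,0,0],[0,0,0,0,0,0],[0,0,0,0,0,0]]]' >/dev/null; python3 w.py
python3 - <<'E'
from h import *
from plant import *
s=snapshot("scene");im=s["frame"][170:270,200:370,::-1];cv2.imwrite("pics/end.png",cv2.resize(im,None,fx=4,fy=4,interpolation=cv2.INTER_CUBIC))
E
```

```text
panel xy mm 0.2 118.5 z 0.0526 F [1.5  3.13 3.34] t 13.575 open 0.004665896408655274
to start above, tool [ 0.0003  0.2385 -0.0477] turn [-0.0011 -0.0033 -0.0014]
```

View pics/end.png

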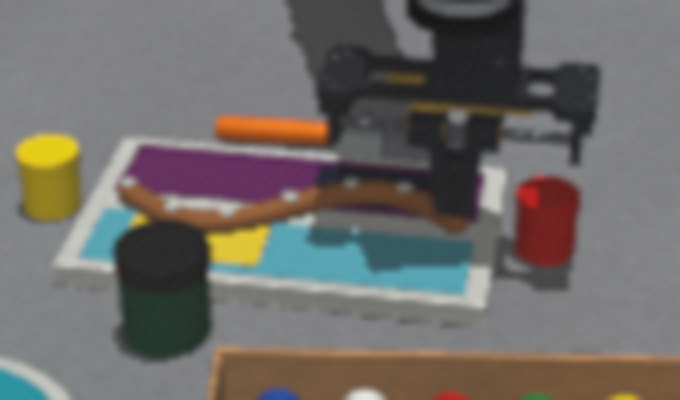

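The fingertips rest on the last dot at about (455,215) in the crop, at roughly 3 N. The red pot (547,220), the yellow pot and the jar have not moved.

```bash
python3 -c "
from plant import *
print(finish_job())"
```

```text
the job is handed in; nothing more can be done
None
```

I ran the closed fingertips over all seven dots from the yellow-pot end to the red-pot end at about 3 N, left them resting lightly on the last dot, and handed the job in after about 14 s; no verdict came back.

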